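# Kit the parts for one drive unit

## Task

Make up the kit for one drive unit: put the long profile piece, the pillow-block bearing, the square flange bearing and the toothed gear into the kit tray, each lying flat in the recess of its own shape (longest oblong, shorter oblong, square, round). Set them down rather than drop them. The short profile piece and the smooth wheel without teeth are not part of this kit: leave them where they are.

Things in the scene. Friction and masses are not known exactly. Their poses are not given: they have to be found in the camera images.
- profile_long_mid (a point): square bar of aluminium T-slot profile, 90 mm long and 30 x 30 mm in section, dark grooves along it, lying flat on the table; the point is its centre, 15 mm above its underside; x runs along its length, z up. 85 g or so. The longer of the two profile pieces: it belongs in the kit.
- pillow_mid (a point): steel pillow-block bearing: foot 70 x 28 mm, 10 mm thick, with a bolt hole at each end; round-topped body in the middle 38 mm long (x), 28 mm thick (y), 44 mm high over all, flat faces at y = +-14 mm to grip. The point is its centre, 22 mm above its underside; x runs along the foot, z up. 260 g or so. It belongs in the kit.
- flange_mid (a point): steel flange bearing: square flange 54 x 54 mm, 10 mm thick, with four bolt holes, and a round hub 32 mm in diameter rising to 40 mm over all. The point is on the hub's axis, 20 mm above the underside; x and y are square to the flange's sides, z up. 250 g or so. It belongs in the kit.
- gear_mid (a point): steel gear: toothed disc 60 mm over the nine coarse teeth, 14 mm thick, and a round hub 28 mm in diameter rising to 40 mm over all. The point is on its axis, 20 mm above the underside; z up. 240 g or so. It belongs in the kit.
- profile_short_mid (a point): square bar of aluminium T-slot profile, 50 mm long and 30 x 30 mm in section, dark grooves along it, lying flat on the table; the point is its centre, 15 mm above its underside; x runs along its length, z up. 48 g or so. The shorter of the two: it does not belong in the kit.
- wheel_mid (a point): smooth steel wheel, of the gear's size but with a plain round edge without teeth: disc 60 mm in diameter, 14 mm thick, hub 28 mm in diameter rising to 40 mm. The point is on its axis, 20 mm above the underside; z up. 260 g or so. It does not belong in the kit.
- cell_long_floor (a point): black insert 118 x 88 x 12 mm, one of four set two by two (pitch 122 mm in x, 92 mm in y) in a fixed aluminium tray 262 x 198 mm; insert tops and tray rim 16 mm above the table. Its centred recess, 8 mm deep with a grey floor, is the longest: an oblong 110 mm (x) by 50 mm (y), for the long profile. Point: centre of the recess floor, 8 mm above the table; x along the long side, z up
- cell_mid_floor (a point): black insert 118 x 88 x 12 mm, one of four set two by two (pitch 122 mm in x, 92 mm in y) in a fixed aluminium tray 262 x 198 mm; insert tops and tray rim 16 mm above the table. Its centred recess, 8 mm deep with a grey floor, is the shorter oblong, 88 mm (x) by 50 mm (y), for the pillow block. Point: centre of the recess floor, 8 mm above the table; x along the long side, z up
- cell_square_floor (a point): black insert 118 x 88 x 12 mm, one of four set two by two (pitch 122 mm in x, 92 mm in y) in a fixed aluminium tray 262 x 198 mm; insert tops and tray rim 16 mm above the table. Its centred recess, 8 mm deep with a grey floor, is a square of 74 x 74 mm, for the flange bearing. Point: centre of the recess floor, 8 mm above the table; x along the long side, z up
- cell_round_floor (a point): black insert 118 x 88 x 12 mm, one of four set two by two (pitch 122 mm in x, 92 mm in y) in a fixed aluminium tray 262 x 198 mm; insert tops and tray rim 16 mm above the table. Its centred recess, 8 mm deep with a grey floor, is round, 78 mm in diameter, for the gear. Point: centre of the recess floor, 8 mm above the table; x along the long side, z up
Not all that is in view belongs to the job. What is shaped like the part that bears flange_mid but purple or yellow is not meant.

How it is judged:
At the end, for the whole second after the job is handed in: Long profile, pillow block, flange bearing and gear each lie on the floor of their own recess: centre within 16 mm sideways and 4 mm in height, the last three upright to 0.12 rad, all at rest; the short profile and smooth wheel rest within 30 mm of where they started (horizontal distance between profile_long_mid and cell_long_floor below 0.016 m and z of profile_long_mid in the frame of cell_long_floor between 0.011 and 0.019 m and linear speed of each of profile_long, pillow, flange, gear, profile_short, wheel below 0.02 m/s and horizontal distance between pillow_mid and cell_mid_floor below 0.016 m and z of pillow_mid in the frame of cell_mid_floor between 0.018 and 0.026 m and angle between each of pillow_mid, flange_mid, gear_mid's own z axis and vertical below 0.12 rad and horizontal distance between flange_mid and cell_square_floor below 0.016 m and z of flange_mid in the frame of cell_square_floor between 0.016 and 0.024 m and horizontal distance between gear_mid and cell_round_floor below 0.016 m and z of gear_mid in the frame of cell_round_floor between 0.016 and 0.024 m and distance of each of profile_short_mid, wheel_mid from where it was at the start of the episode below 0.03 m); the robot touches nothing.
It fails at once if the short profile is moved by more than 30 mm (distance of profile_short_mid from where it was at the start of the episode above 0.03 m).
It fails at once if the smooth wheel is moved by more than 30 mm (distance of wheel_mid from where it was at the start of the episode above 0.03 m).
It fails at once if a kit part is dropped (faster than 0.8 m/s, as after a fall of 33 mm, while the fingers do not hold it) ((linear speed of profile_long above 0.8 m/s and contact force between the fingers and profile_long below 0.05 N) or (linear speed of pillow above 0.8 m/s and contact force between the fingers and pillow below 0.05 N) or (linear speed of flange above 0.8 m/s and contact force between the fingers and flange below 0.05 N) or (linear speed of gear above 0.8 m/s and contact force between the fingers and gear below 0.05 N)).
It also fails if it takes over 106 s, if anything falls off the work surface, if the arm or the gripper's body presses on something with over 40 N, if the wrist force passes 120 N, or if a joint passes its speed limit or range.

## Robot

A 6-joint arm with a two-finger parallel gripper is mounted at the origin on the work surface. World frame = base frame: x ahead of the robot, y to its left, z up, the work surface at z = 0. Lengths are in m, angles in rad, forces in N, time in s.
With the tool pointing down it reaches from about 0.325 to 1 m from the base axis. Payload 5.1 kg.
Tool frame: the origin (TCP) lies at the very end of the fingers, on their centre line; the grasp point (between the pads) lies 19 mm behind it; z points along the fingers, y is the line along which they close (so a half turn about z gives the same grasp; the last joint's range is limited). The gripper opens to 85 mm and grips with 20 to 120 N. Pads are 22 mm wide; open, the fingers measure 114 mm over their backs; the gripper's body (76 mm by 85 mm) begins 54 mm behind the grasp point. The pads swing forward as they close: fully open they stand 13 mm farther back than shut.
Start: joints at [-1.348, 0.124, 1.65, -0, 1.367, -0.083], TCP at [0.196, -0.62, 0.231] pointing down, gripper open.
Joint ranges: [-2.61, 2.61], [-1.02, 2.33], [0.03, 2.71], [-1.35, 4.49], [0.32, 2.68], [-2.91, 2.91]. Speed limits (rad/s): [2.57, 2.57, 3.14, 3.14, 3.14, 3.14].

## Interface

Orientations are given as [roll, pitch, yaw] about the fixed x, y, z axes, in that order (R = Rz(yaw) Ry(pitch) Rx(roll)).
In Python, from cell import ctrl, cams gives the robot as it stands. The module is installed in compiled form; this text tells all that it offers.
- The arm moves only by the tool move_arm, never from a script. Its argument "increments" is a list of rows, each an object with "fingers": the closure, from 0 (fully open) to 1 (shut); "dp": the shift along the tool's x, y, z in units of 0.025 m (1.0 is 0.025 m), a list of three; "delta_rot": the turn, a rotation vector about the tool's x, y, z in units of 0.08 rad (1.0 is 0.08 rad), a list of three. A call has 1 to 12 rows; each row shifts and turns the commanded pose from where the row before left it, along the tool's axes as they then stand; what a row does not reach is not made up. A row lasts 1/8 s, in which the tool goes at most 62.5 mm and 10.7 degrees, less where a joint would pass 70% of its speed; a pose out of reach is approached as far as the arm can. A call with a number of a shift or a turn outside -1 to 1 is refused whole. A call with a gripper value outside its range is refused whole. The fingers move at their own pace and stop on an object; "squeeze" is the grip in N (left out, the last holds). Time passes only in rows, so rows that do not move let the fingers close. It gives the time, the measured TCP pose, the force, the opening and the grip force at its end, in the units of the state.
- ctrl.get_obs(): the state, without advancing time (a new reading comes with each control period).
- cams.camera(name): name is "scene" or "top" or "wrist"; returns (picture, depth): 384x512x3 uint8, blue, green, red; 384x512 float32, m along the optical axis (not along the pixel's ray), 0 where there is no reading.
- cams.get_calibration(name): a dict with "mtx" (3x3 intrinsics, pixels), "k1" (the pictures are not rectified: a ray, as slopes to the right and down, at radius r is drawn at 1 + k1 r^2 times it, then the intrinsics apply), "origin" and "orientation" of the camera in the world; the wrist camera has in their place "hand_eye" (4x4, takes a point from camera to tool coordinates, whose origin is the TCP and whose axes are the flange's). Camera axes: x right, y down, z forward; pixel columns grow to the right and rows downward; lengths in m; the calibration is good to about 2 mm. A picture is of the moment at which its call begins: read the wrist's pose just before it. get_calibration takes no time and is no camera call.
- ctrl.hand_in(): hands the job in; it is judged then, once.
The state is a dict: "time_s": time; "q": joint angles; "joint_vel": joint speeds; "joint_efforts": joint torques, N m; "eef_pos": TCP position; "eef_rot": TCP orientation; "contact_force": force on the tool from outside, world axes, zero at the start; "moment": the same for the moment, N m; "grip_width": finger opening in m; "finger_force": force on a finger pad.
Only numpy, scipy, OpenCV 4.12 (cv2) and the standard library are available. Lean on these libraries where they do the work, as an engineer would, in place of code of your own. Each camera call takes 0.05 s, during which the arm holds its last target. There are 200 camera calls.

## Working session

There is one attempt and no reset: what is moved stays moved. The work goes in short steps, Python scripts to look and compute and a tool call to move; the robot and the scene stay as the last step left them, time stands still between calls to the robot, and variables do not carry over. Pictures are saved under pics/ and viewed, at most 14 in all, crops included, and the job is handed in when it is done.

Besides the shell and the picture viewer there is one more tool, called as name(argument=value, ...), one argument or row to a line, values as JSON. move_arm: Moves the arm, as the interface text tells. Its arguments: {"type":"object","properties":{"increments":{"type":"array","items":{"type":"object","properties":{"fingers":{"type":"number"},"dp":{"type":"array","items":{"type":"number"}},"delta_rot":{"type":"array","items":{"type":"number"}}}}},"squeeze":{"type":"number"}},"required":["increments"]}

```bash
mkdir -p pics; cat > h.py <<'E'
import numpy as np,cv2
from cell import ctrl,cams
from scipy.spatial.transform import Rotation as R
def pose(name):
    c=cams.get_calibration(name)
    if 'hand_eye' in c:
        o=ctrl.get_obs();T=np.eye(4);T[:3,:3]=R.from_euler('xyz',o['eef_rot']).as_matrix();T[:3,3]=o['eef_pos']
        return c,T@np.array(c['hand_eye'])
    T=np.eye(4);r=np.array(c['orientation'])
    T[:3,:3]=r if r.shape==(3,3) else R.from_euler('xyz',r).as_matrix();T[:3,3]=c['origin'];return c,T
def rays(c,T,uv):
    uv=np.asarray(uv,float).reshape(-1,2);K=np.array(c['mtx'])
    d=np.c_[(uv[:,0]-K[0,2])/K[0,0],(uv[:,1]-K[1,2])/K[1,1]];s=d.copy()
    for _ in range(8): s=d/(1+c['k1']*(s**2).sum(1,keepdims=True))
    return np.c_[s,np.ones(len(s))]@T[:3,:3].T
def onplane(c,T,uv,z):
    r=rays(c,T,uv);return T[:3,3]+r*((z-T[2,3])/r[:,2:])
def cloud(c,T,dep):
    v,u=np.mgrid[:384,:512];r=rays(c,T,np.c_[u.ravel(),v.ravel()])
    return (T[:3,3]+r*dep.reshape(-1,1)).reshape(384,512,3)
def snap(name):
    c,T=pose(name);p,d=cams.camera(name);return c,T,p,d
E
python3 - <<'E'
from h import *
for n in('scene','top'):
    c,T,p,d=snap(n);cv2.imwrite(f'pics/{n}.png',p);np.savez(f'{n}.npz',T=T,p=p,d=d);print(n,c)
print(pose('wrist'))
print(ctrl.get_obs())
E
```

```text
scene {'mtx': array([[362.98523373,   0.        , 254.37872235],
       [  0.        , 362.98523373, 186.13735879],
       [  0.        ,   0.        ,   1.        ]]), 'k1': -0.07413332029982554, 'origin': array([ 1.16774277, -0.83405616,  0.86440365]), 'orientation': array([-2.26133321,  0.02068729,  0.65734523])}
top {'mtx': array([[486.55095838,   0.        , 252.92235067],
       [  0.        , 486.55095838, 193.96186631],
       [  0.        ,   0.        ,   1.        ]]), 'k1': 0.062256582611030106, 'origin': array([ 0.38439845, -0.06831138,  1.35749056]), 'orientation': array([-3.01266619,  0.00400012, -1.55272568])}
({'mtx': array([[269.80371271,   0.        , 259.71809397],
       [  0.        , 269.80371271, 190.21296604],
       [  0.        ,   0.        ,   1.        ]]), 'k1': -0.03253256601405591, 'hand_eye': array([[-6.09299893e-04, -9.65422363e-01, -2.60690025e-01,
         6.58147954e-02],
       [ 9.99999313e-01, -8.49292872e-04,  8.07959019e-04,
        -5.64989497e-05],
       [-1.00142389e-03, -2.60689354e-01,  9.65422218e-01,
        -1.43244090e-01],
       
[... 406 characters left out ...]
00000000e+00]]))
{'time_s': 0.1, 'q': array([-1.34763048e+00,  1.24417425e-01,  1.65154039e+00, -2.08711623e-05,
        1.36748902e+00, -8.25868343e-02]), 'joint_vel': array([-0.00104351, -0.00060443, -0.0027317 , -0.00145371,  0.00133759,
       -0.00023818]), 'joint_efforts': array([-4.15213634e-06, -4.24929070e+01, -3.66653788e+01, -4.25050655e-05,
        3.90497589e-03,  5.17470653e-07]), 'eef_pos': array([ 0.19551005, -0.61932295,  0.23018873]), 'eef_rot': array([-3.13974311e+00, -1.32592922e-04,  3.05756789e-01]), 'contact_force': array([0.17328888, 0.00546388, 0.08195844]), 'moment': array([0.02221009, 0.00961205, 0.0107871 ]), 'finger_force': 0.0, 'grip_width': 0.08535167133868803}
```

View pics/top.png

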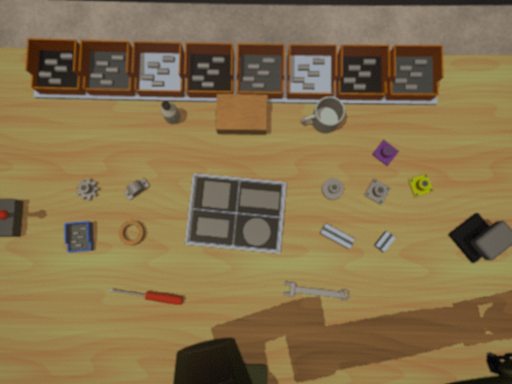

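View pics/scene.png

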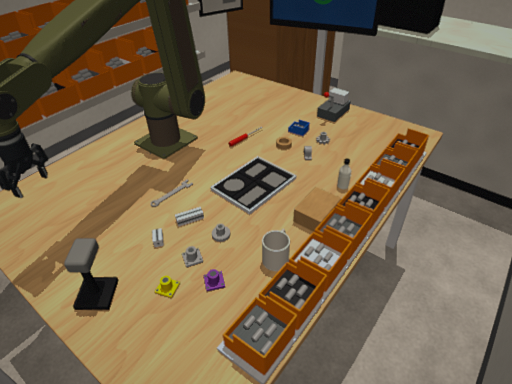

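The top view shows the gear at (87,188), pillow (137,187), wheel (333,188), flange (377,191), long profile (338,236) and short profile (385,241). The tray recesses are square (214,193), long (260,199), mid (211,228) and round (257,232). Next I'll measure these.

```bash
python3 - <<'E'
from h import *
z=np.load('top.npz');c=cams.get_calibration('top');T,p,d=z['T'],z['p'],z['d']
P=cloud(c,T,d)
print('table z',[P[v,u,2].round(4).tolist() for v,u in((280,250),(150,180),(210,400))])
H=P[...,2]
for n,u,v,h in(('gear',87,188,.04),('pillow',137,187,.044),('wheel',333,188,.04),('flange',377,191,.04),('long',338,236,.03),('short',385,241,.03)):
    m=np.zeros(H.shape,np.uint8);m[v-24:v+24,u-24:u+24]=1
    if n=='long':m[:,362:]=0
    m&=(H>.006).astype(np.uint8)&(d>0)
    cs,_=cv2.findContours(m,0,2);k=max(cs,key=cv2.contourArea)
    vv,uu=np.nonzero(cv2.drawContours(m*0,[k],-1,1,-1));Q=P[vv,uu]
    r=cv2.minAreaRect(Q[:,:2].astype(np.float32))
    up=Q[Q[:,2]>Q[:,2].max()-.012]
    print(n,'rect',np.round(r[0],4),np.round(r[1],4),round(r[2],1),'topmean',up.mean(0).round(4),'zmax',Q[:,2].max().round(4))
g=cv2.cvtColor(p,6)
hsv=cv2.cvtColor(p,40)
roi=np.zeros_like(g);roi[168:258,182:292]=1
dark=((g<85)&(roi>0)).astype(np.uint8)
cs,hi=cv2.findContours(dark,cv2.RETR_CCOMP,2)
for k,hh in zip(cs,hi[0]):
    if cv2.contourArea(k)<150: continue
    M=cv2.moments(k);uv=(M['m10']/M['m00'],M['m01']/M['m00'])
    Q=onplane(c,T,k.reshape(-1,2),.008 if hh[3]>=0 else .016)
    r=cv2.minAreaRect(Q[:,:2].astype(np.float32))
    print(hh[3]>=0,np.round(uv,1),onplane(c,T,[uv],.008 if hh[3]>=0 else .016).round(4),np.round(r[0],4),np.round(r[1],4),round(r[2],1))
E
```

```text
table z [0.0008, -0.0045, -0.0003]
gear rect [0.5659 0.4009] [0.0565 0.058 ] 55.3 topmean [0.5661 0.4013 0.0391] zmax 0.0451
pillow rect [0.498  0.1051] [0.4087 0.069 ] 66.4 topmean [ 0.3844 -0.0683  1.3575] zmax 1.3575
wheel rect [ 0.5022 -0.1778] [0.0601 0.316 ] 36.3 topmean [ 0.3844 -0.0683  1.3575] zmax 1.3575
flange rect [ 0.5737 -0.4053] [0.0553 0.0646] 65.7 topmean [ 0.574  -0.4048  0.0406] zmax 0.0469
long rect [ 0.435  -0.2015] [0.0728 0.2755] 6.0 topmean [ 0.3844 -0.0683  1.3575] zmax 1.3575
short rect [ 0.3988 -0.2604] [0.0543 0.3815] 12.4 topmean [ 0.3844 -0.0683  1.3575] zmax 1.3575
False [255.8 231.2] [[ 0.4549 -0.0696  0.016 ]] [ 0.4551 -0.0697] [0.1156 0.0856] 85.3
True [256.3 231.4] [[ 0.4548 -0.0709  0.008 ]] [ 0.4548 -0.0715] [0.0782 0.0783] 46.1
False [258.7 198.4] [[ 0.546 -0.076  0.016]] [ 0.5462 -0.077 ] [0.1159 0.0868] 85.8
False [213.9 210.7] [[0.5095 0.0473 0.016 ]] [0.5105 0.0472] [0.1177 0.1775] 85.5
True [212.3 227.1] [[0.4645 0.0512 0.008 ]] [0.4647 0.0512] [0.0928 0.0553] 85.6
True [215.7 194.4] [[0.5562 0.0442 0.008 ]] [0.5565 0.0441] [0.0791 0.0793] 86.1
```

```bash
python3 - <<'E'
from h import *
z=np.load('top.npz');c=cams.get_calibration('top');T,p,d=z['T'],z['p'],z['d']
P=cloud(c,T,d);H=P[...,2]
for n,u,v,w in(('gear',87,188,20),('pillow',137,187,20),('wheel',333,188,18),('flange',377,191,18),('long',338,236,22),('short',385,241,18)):
    m=np.zeros(H.shape,np.uint8);m[v-w:v+w,u-w:u+w]=1
    m&=((H>.008)&(H<.1)&(d>0)).astype(np.uint8)
    cs,_=cv2.findContours(m,0,2);k=max(cs,key=cv2.contourArea)
    m2=cv2.drawContours(m*0,[k],-1,1,-1)&m;Q=P[m2>0]
    r=cv2.minAreaRect(Q[:,:2].astype(np.float32))
    zm=np.percentile(Q[:,2],95);up=Q[Q[:,2]>zm-.01]
    X=Q[:,:2]-Q[:,:2].mean(0);w_,V=np.linalg.eigh(X.T@X);a=V[:,1]
    print(n,'rect',np.round(r[0],4),np.round(r[1],4),round(r[2],1),'top',up.mean(0).round(4),'z95',zm.round(4),'axis deg',np.degrees(np.arctan2(a[1],a[0])).round(1), 'ratio',(w_[1]/w_[0]).round(2))
o=cv2.resize(p[160:262,60:420],None,fx=2.2,fy=2.2,interpolation=2);cv2.imwrite('pics/crop.png',o)
E
```

```text
gear rect [0.5666 0.4018] [0.0575 0.0556] 45.9 top [0.5661 0.4008 0.0388] z95 0.0416 axis deg 166.0 ratio 1.24
pillow rect [0.5698 0.2656] [0.029 0.068] 39.2 top [0.5694 0.2654 0.0405] z95 0.0446 axis deg 127.1 ratio 3.82
wheel rect [ 0.5793 -0.2811] [0.0568 0.0578] 45.6 top [ 0.5792 -0.2815  0.0402] z95 0.0426 axis deg -162.9 ratio 1.02
flange rect [ 0.5747 -0.4062] [0.0539 0.0599] 61.6 top [ 0.574  -0.4046  0.0405] z95 0.0437 axis deg -159.0 ratio 1.28
long rect [ 0.4452 -0.2915] [0.0898 0.031 ] 62.8 top [ 0.4453 -0.2912  0.0303] z95 0.0347 axis deg 62.2 ratio 8.13
short rect [ 0.4342 -0.4195] [0.031  0.0508] 52.4 top [ 0.4336 -0.4195  0.0305] z95 0.0348 axis deg 142.1 ratio 2.69
```

View pics/crop.png

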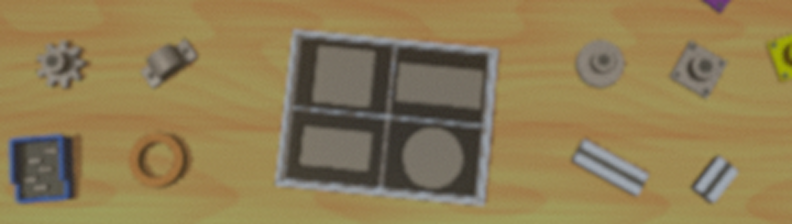

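The crop matches the layout I measured, and all sizes and heights agree. I'll go above the flange first.

move_arm(
  increments=[
    {"dp": [1, -0.21, 0.19], "fingers": 0},
    {"dp": [1, -0.21, 0.19], "fingers": 0},
    {"dp": [1, -0.21, 0.19], "fingers": 0},
    {"dp": [1, -0.21, 0.19], "fingers": 0},
    {"dp": [1, -0.21, 0.19], "fingers": 0},
    {"dp": [1, -0.21, 0.19], "fingers": 0},
    {"dp": [1, -0.21, 0.19], "fingers": 0},
    {"dp": [1, -0.21, 0.19], "fingers": 0},
    {"dp": [1, -0.21, 0.19], "fingers": 0},
    {"dp": [1, -0.21, 0.19], "fingers": 0},
    {"dp": [1, -0.21, 0.19], "fingers": 0},
    {"dp": [1, -0.21, 0.19], "fingers": 0},
  ],
  squeeze=50,
)

```text
schema error: expected keys fingers, dp, delta_rot
```

move_arm(
  increments=[
    {"dp": [1, -0.21, 0.19], "fingers": 0},
    {"dp": [1, -0.21, 0.19], "fingers": 0},
    {"dp": [1, -0.21, 0.19], "fingers": 0},
    {"dp": [1, -0.21, 0.19], "fingers": 0},
    {"dp": [1, -0.21, 0.19], "fingers": 0},
    {"dp": [0, 0, 0], "fingers": 0},
    {"dp": [0, 0, 0], "fingers": 0},
  ],
)

```text
schema error: expected keys fingers, dp, delta_rot
```

```bash
cat >> h.py <<'E'
def wshot(fn):
    c,T,p,d=snap('wrist');cv2.imwrite(f'pics/{fn}.png',p);P=cloud(c,T,d);P[d<=0]=np.nan
    np.savez(f'{fn}.npz',T=T,p=p,P=P);return c,T,p,P
def blob(P,xy,rad,zlo,zhi):
    H=P[...,2];m=(np.hypot(P[...,0]-xy[0],P[...,1]-xy[1])<rad)&(H>zlo)&(H<zhi)
    Q=P[m];r=cv2.minAreaRect(Q[:,:2].astype(np.float32))
    print('blob n',len(Q),'rect',np.round(r[0],4),np.round(r[1],4),round(r[2],1),'z',np.percentile(Q[:,2],[5,50,95]).round(4));return Q
def plan(x,y,z,yaw=None):
    o=ctrl.get_obs();Rm=R.from_euler('xyz',o['eef_rot']).as_matrix()
    t=Rm.T@(np.array([x,y,z])-o['eef_pos'])/.025;cy=o['eef_rot'][2]
    print('t',round(o['time_s'],2),'pos',o['eef_pos'].round(4),'rot',o['eef_rot'].round(4),'w',round(o['grip_width'],4),'dp units',t.round(2),'rows',int(np.ceil(abs(t).max())))
    if yaw is not None:
        a=(cy-yaw)/.08;print('rotz units',round(a,2))
E
python3 - <<'E'
from h import *
plan(.574,-.405,.014)
c,T,p,P=wshot('w1')
blob(P,(.574,-.405),.05,.005,.02);blob(P,(.574,-.405),.05,.025,.06)
print(ctrl.get_obs()['q'].round(2))
E
```

```text
t 0.1 pos [ 0.1955 -0.6193  0.2302] rot [-3.1397e+00 -1.0000e-04  3.0580e-01] w 0.0854 dp units [17.02 -3.6   8.66] rows 18Traceback (most recent call last):
  File "<stdin>", line 4, in <module>
  File "h.py", line 29, in blob
    print('blob n',len(Q),'rect',np.round(r[0],4),np.round(r[1],4),round(r[2],1),'z',np.percentile(Q[:,2],[5,50,95]).round(4));return Q
                                                                                     ~~~~~~~~~~~~~^^^^^^^^^^^^^^^^^^
    return _quantile_unchecked(
        a, q, axis, out, overwrite_input, method, keepdims, weights)
    return _ureduce(a,
                    func=_quantile_ureduce_func,
    ...<5 lines>...
                    overwrite_input=overwrite_input,
                    method=method)
    r = func(a, **kwargs)
    result = _quantile(arr,
                       quantiles=q,
    ...<2 lines>...
                       out=out,
                       weights=wgt)
    slices_having_nans = np.isnan(arr[-1, ...])
                                  ~~~^^^^^^^^^
IndexError: index -1 is out of bounds for axis 0 with size 0
```

View pics/w1.png

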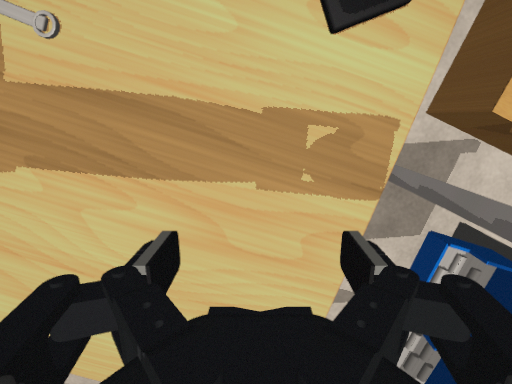

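The first call was refused because every row needs all three keys, so the arm has not moved. The picture only shows bare table at the start pose. Sending the move again.

move_arm(
  increments=[
    {"dp": [1, -0.21, 0.19], "delta_rot": [0, 0, 0], "fingers": 0},
    {"dp": [1, -0.21, 0.19], "delta_rot": [0, 0, 0], "fingers": 0},
    {"dp": [1, -0.21, 0.19], "delta_rot": [0, 0, 0], "fingers": 0},
    {"dp": [1, -0.21, 0.19], "delta_rot": [0, 0, 0], "fingers": 0},
    {"dp": [1, -0.21, 0.19], "delta_rot": [0, 0, 0], "fingers": 0},
    {"dp": [1, -0.21, 0.19], "delta_rot": [0, 0, 0], "fingers": 0},
    {"dp": [1, -0.21, 0.19], "delta_rot": [0, 0, 0], "fingers": 0},
    {"dp": [1, -0.21, 0.19], "delta_rot": [0, 0, 0], "fingers": 0},
    {"dp": [1, -0.21, 0.19], "delta_rot": [0, 0, 0], "fingers": 0},
    {"dp": [1, -0.21, 0.19], "delta_rot": [0, 0, 0], "fingers": 0},
    {"dp": [1, -0.21, 0.19], "delta_rot": [0, 0, 0], "fingers": 0},
    {"dp": [1, -0.21, 0.19], "delta_rot": [0, 0, 0], "fingers": 0},
  ],
  squeeze=50,
)

```text
time_s: 1.65
eef_pos: [0.4633, -0.4688, 0.1736]
eef_rot: [-3.141, 0.0, 0.306]
contact_force: [-0.4, 0.5, 1.7]
grip_width: 0.0857
finger_force: 0.0
```

move_arm(
  increments=[
    {"dp": [1, -0.21, 0.19], "delta_rot": [0, 0, 0], "fingers": 0},
    {"dp": [1, -0.21, 0.19], "delta_rot": [0, 0, 0], "fingers": 0},
    {"dp": [1, -0.21, 0.19], "delta_rot": [0, 0, 0], "fingers": 0},
    {"dp": [1, -0.21, 0.19], "delta_rot": [0, 0, 0], "fingers": 0},
    {"dp": [1, -0.21, 0.19], "delta_rot": [0, 0, 0], "fingers": 0},
    {"dp": [0, 0, 0], "delta_rot": [0, 0, 0], "fingers": 0},
    {"dp": [0, 0, 0], "delta_rot": [0, 0, 0], "fingers": 0},
  ],
)

```text
time_s: 2.52
eef_pos: [0.5741, -0.4068, 0.1505]
eef_rot: [3.142, 0.0, 0.306]
contact_force: [-0.0, -0.0, -0.2]
grip_width: 0.0856
finger_force: 0.0
```

```bash
python3 - <<'E'
from h import *
plan(.574,-.405,.014)
c,T,p,P=wshot('w2')
blob(P,(.574,-.405),.05,.005,.02);blob(P,(.574,-.405),.05,.025,.06)
print(ctrl.get_obs()['q'].round(2))
E
```

```text
t 2.52 pos [ 0.5741 -0.4068  0.1505] rot [3.1415e+00 5.0000e-04 3.0600e-01] w 0.0856 dp units [ 0.02 -0.07  5.46] rows 6
blob n 1535 rect [ 0.5723 -0.4019] [0.054  0.0542] 60.0 z [0.0092 0.0107 0.0121]
blob n 873 rect [ 0.5727 -0.402 ] [0.0311 0.031 ] 27.2 z [0.033  0.0409 0.0421]
[-0.69  0.3   1.59 -0.    1.26  0.57]
```

View pics/w2.png

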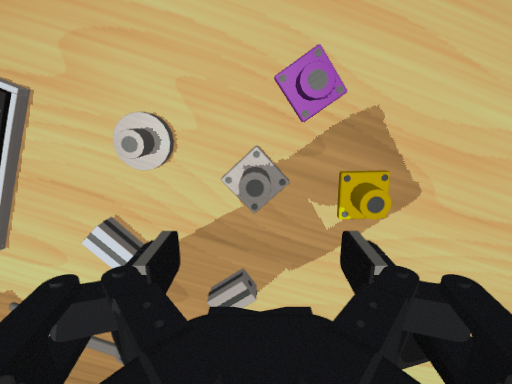

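The flange is at (0.5725,-0.402), yaw 60°, at pixel (255,183); the purple and yellow lookalikes are well clear. I'll descend and grip its hub.

move_arm(
  increments=[
    {"dp": [0, -0.2, 0.95], "delta_rot": [0, 0, 0], "fingers": 0},
    {"dp": [0, 0, 0.95], "delta_rot": [0, 0, 0], "fingers": 0},
    {"dp": [0, 0, 0.95], "delta_rot": [0, 0, 0], "fingers": 0},
    {"dp": [0, 0, 0.95], "delta_rot": [0, 0, 0], "fingers": 0},
    {"dp": [0, 0, 0.95], "delta_rot": [0, 0, 0], "fingers": 0},
    {"dp": [0, 0, 0.8], "delta_rot": [0, 0, 0], "fingers": 0},
    {"dp": [0, 0, 0], "delta_rot": [0, 0, 0], "fingers": 1},
    {"dp": [0, 0, 0], "delta_rot": [0, 0, 0], "fingers": 1},
    {"dp": [0, 0, 0], "delta_rot": [0, 0, 0], "fingers": 1},
    {"dp": [0, 0, 0], "delta_rot": [0, 0, 0], "fingers": 1},
  ],
  squeeze=60,
)

```text
time_s: 3.82
eef_pos: [0.5736, -0.4028, 0.0138]
eef_rot: [3.139, -0.002, 0.306]
contact_force: [-0.3, 0.4, 3.8]
grip_width: 0.0304
finger_force: 60.2
```

move_arm(
  increments=[
    {"dp": [0, 0, -0.6], "delta_rot": [0, 0, -0.93], "fingers": 1},
    {"dp": [0, 0, -0.6], "delta_rot": [0, 0, -0.93], "fingers": 1},
    {"dp": [0, 0, -0.6], "delta_rot": [0, 0, -0.93], "fingers": 1},
    {"dp": [0, 0, -0.6], "delta_rot": [0, 0, -0.93], "fingers": 1},
    {"dp": [0, 0, -0.6], "delta_rot": [0, 0, -0.93], "fingers": 1},
    {"dp": [0, 0, -0.6], "delta_rot": [0, 0, -0.93], "fingers": 1},
    {"dp": [0.84, -0.97, 0], "delta_rot": [0, 0, 0], "fingers": 1},
    {"dp": [0.84, -0.97, 0], "delta_rot": [0, 0, 0], "fingers": 1},
    {"dp": [0.84, -0.97, 0], "delta_rot": [0, 0, 0], "fingers": 1},
    {"dp": [0.84, -0.97, 0], "delta_rot": [0, 0, 0], "fingers": 1},
    {"dp": [0.84, -0.97, 0], "delta_rot": [0, 0, 0], "fingers": 1},
    {"dp": [0.84, -0.97, 0], "delta_rot": [0, 0, 0], "fingers": 1},
  ],
)

```text
time_s: 5.32
eef_pos: [0.5645, -0.2084, 0.1013]
eef_rot: [-3.141, 0.0, 0.752]
contact_force: [0.2, -0.8, -2.4]
grip_width: 0.0301
finger_force: 59.9
```

move_arm(
  increments=[
    {"dp": [0.84, -0.97, 0], "delta_rot": [0, 0, 0], "fingers": 1},
    {"dp": [0.84, -0.97, 0], "delta_rot": [0, 0, 0], "fingers": 1},
    {"dp": [0.84, -0.97, 0], "delta_rot": [0, 0, 0], "fingers": 1},
    {"dp": [0.84, -0.97, 0], "delta_rot": [0, 0, 0], "fingers": 1},
    {"dp": [0.84, -0.97, 0], "delta_rot": [0, 0, 0], "fingers": 1},
    {"dp": [0.84, -0.97, 0], "delta_rot": [0, 0, 0], "fingers": 1},
    {"dp": [0.84, -0.97, 0], "delta_rot": [0, 0, 0], "fingers": 1},
    {"dp": [0.8, -0.9, 0], "delta_rot": [0, 0, 0], "fingers": 1},
    {"dp": [0, 0, 0], "delta_rot": [0, 0, 0], "fingers": 1},
    {"dp": [0, 0, 0], "delta_rot": [0, 0, 0], "fingers": 1},
  ],
)

```text
time_s: 6.58
eef_pos: [0.5554, 0.0446, 0.1016]
eef_rot: [-3.142, 0.001, 0.753]
contact_force: [-0.3, -0.0, -2.8]
grip_width: 0.0303
finger_force: 60.0
```

```bash
cat >> h.py <<'E'
def tray(P):
    # recess floors: points 5..11 mm high surrounded by black inserts
    for n,xy in(('round',(.455,-.070)),('long',(.546,-.0765)),('mid',(.4645,.051)),('square',(.5562,.0445))):
        H=P[...,2];m=(np.hypot(P[...,0]-xy[0],P[...,1]-xy[1])<.068)&(H>.005)&(H<.0115)
        cs,_=cv2.findContours(m.astype(np.uint8),0,2)
        if not cs: print(n,'-');continue
        k=max(cs,key=cv2.contourArea);m2=cv2.drawContours(np.zeros(m.shape,np.uint8),[k],-1,1,-1)>0
        Q=P[m2&m]
        if len(Q)<50: print(n,'-');continue
        r=cv2.minAreaRect(Q[:,:2].astype(np.float32));print(n,len(Q),np.round(r[0],4),np.round(r[1],4),round(r[2],1),Q[:,2].mean().round(4))
E
python3 - <<'E'
from h import *
plan(.5562,.0445,.022,.753)
c,T,p,P=wshot('w3')
tray(P);blob(P,ctrl.get_obs()['eef_pos'][:2],.05,.07,.1)
print(ctrl.get_obs()['finger_force'])
E
```

```text
t 6.58 pos [0.5554 0.0446 0.1016] rot [-3.1416e+00  6.0000e-04  7.5260e-01] w 0.0303 dp units [0.02 0.02 3.18] rows 4
rotz units -0.01
round 232 [ 0.4739 -0.045 ] [0.0105 0.0444] 52.5 0.0094
long 668 [ 0.5634 -0.0479] [0.0477 0.0186] 88.0 0.0093
mid 2140 [0.4632 0.074 ] [0.05   0.0482] 84.8 0.0094
square 3472 [0.5548 0.0472] [0.0743 0.0744] 85.4 0.0093
blob n 2915 rect [0.5551 0.0443] [0.0539 0.0538] 85.9 z [0.0945 0.0984 0.0995]
60.02234101295471
```

View pics/w3.png

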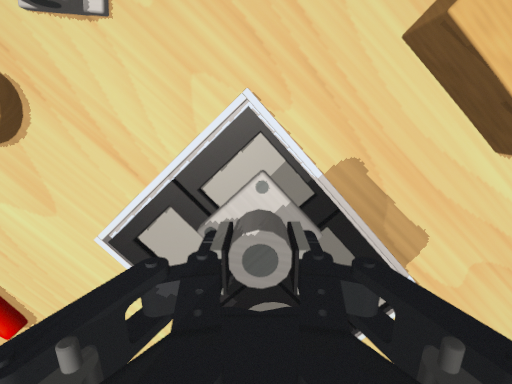

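The flange is held level over the square recess, centred to about 3 mm and aligned at 85.9° against 85.4°. Setting it down.

move_arm(
  increments=[
    {"dp": [0.06, -0.06, 0.9], "delta_rot": [0, 0, 0], "fingers": 1},
    {"dp": [0, 0, 0.9], "delta_rot": [0, 0, 0], "fingers": 1},
    {"dp": [0, 0, 0.7], "delta_rot": [0, 0, 0], "fingers": 1},
    {"dp": [0, 0, 0.45], "delta_rot": [0, 0, 0], "fingers": 1},
    {"dp": [0, 0, 0.2], "delta_rot": [0, 0, 0], "fingers": 1},
    {"dp": [0, 0, 0], "delta_rot": [0, 0, 0], "fingers": 1},
  ],
)

```text
time_s: 7.38
eef_pos: [0.556, 0.0468, 0.0231]
eef_rot: [3.142, -0.0, 0.752]
contact_force: [0.1, -0.8, -2.4]
grip_width: 0.0304
finger_force: 60.0
```

move_arm(
  increments=[
    {"dp": [0, 0, 0], "delta_rot": [0, 0, 0], "fingers": 0.4},
    {"dp": [0, 0, 0], "delta_rot": [0, 0, 0], "fingers": 0.3},
    {"dp": [0, 0, 0], "delta_rot": [0, 0, 0], "fingers": 0.3},
  ],
)

```text
time_s: 7.75
eef_pos: [0.5565, 0.047, 0.024]
eef_rot: [3.14, -0.001, 0.752]
contact_force: [0.3, -0.5, 0.1]
grip_width: 0.0599
finger_force: 0.0
```

move_arm(
  increments=[
    {"dp": [0, 0, -0.9], "delta_rot": [0, 0, 0], "fingers": 0.2},
    {"dp": [0, 0, -1], "delta_rot": [0, 0, 0], "fingers": 0},
    {"dp": [0, 0, -0.3], "delta_rot": [0, 0, -1], "fingers": 0},
    {"dp": [0, 0, -0.3], "delta_rot": [0, 0, -1], "fingers": 0},
    {"dp": [0, 0, -0.3], "delta_rot": [0, 0, -1], "fingers": 0},
    {"dp": [0, 0, -0.3], "delta_rot": [0, 0, -1], "fingers": 0},
    {"dp": [0, 0, -0.3], "delta_rot": [0, 0, -1], "fingers": 0},
    {"dp": [0, 0, -0.3], "delta_rot": [0, 0, -1], "fingers": 0},
    {"dp": [0, 0, -0.3], "delta_rot": [0, 0, -1], "fingers": 0},
    {"dp": [0, 0, -0.3], "delta_rot": [0, 0, -1], "fingers": 0},
    {"dp": [0, 0, -0.3], "delta_rot": [0, 0, -1], "fingers": 0},
    {"dp": [0, 0, -0.3], "delta_rot": [0, 0, -1], "fingers": 0},
  ],
)

```text
time_s: 9.25
eef_pos: [0.5559, 0.047, 0.1462]
eef_rot: [3.141, -0.0, 1.555]
contact_force: [-0.1, 0.4, 0.4]
grip_width: 0.085
finger_force: 0.0
```

move_arm(
  increments=[
    {"dp": [0, 0, 0], "delta_rot": [0, 0, -1], "fingers": 0},
    {"dp": [0, 0, 0], "delta_rot": [0, 0, -1], "fingers": 0},
    {"dp": [0, 0, 0], "delta_rot": [0, 0, -1], "fingers": 0},
    {"dp": [0, 0, 0], "delta_rot": [0, 0, -1], "fingers": 0},
    {"dp": [0, 0, 0], "delta_rot": [0, 0, -1], "fingers": 0},
    {"dp": [0, 0, 0], "delta_rot": [0, 0, -1], "fingers": 0},
    {"dp": [0, 0, 0], "delta_rot": [0, 0, -1], "fingers": 0},
    {"dp": [0, 0, 0], "delta_rot": [0, 0, -1], "fingers": 0},
    {"dp": [0, 0, 0], "delta_rot": [0, 0, -0.75], "fingers": 0},
  ],
)

```text
time_s: 10.38
eef_pos: [0.5559, 0.047, 0.1459]
eef_rot: [3.141, 0.0, 2.254]
contact_force: [0.4, 0.9, -1.2]
grip_width: 0.0852
finger_force: 0.0
```

move_arm(
  increments=[
    {"dp": [0.92, 0.84, 0], "delta_rot": [0, 0, 0], "fingers": 0},
    {"dp": [0.92, 0.84, 0], "delta_rot": [0, 0, 0], "fingers": 0},
    {"dp": [0.92, 0.84, 0], "delta_rot": [0, 0, 0], "fingers": 0},
    {"dp": [0.92, 0.84, 0], "delta_rot": [0, 0, 0], "fingers": 0},
    {"dp": [0.92, 0.84, 0], "delta_rot": [0, 0, 0], "fingers": 0},
    {"dp": [0.92, 0.84, 0], "delta_rot": [0, 0, 0], "fingers": 0},
    {"dp": [0.92, 0.84, 0], "delta_rot": [0, 0, 0], "fingers": 0},
    {"dp": [0, 0, 0], "delta_rot": [0, 0, 0], "fingers": 0},
    {"dp": [0, 0, 0], "delta_rot": [0, 0, 0], "fingers": 0},
  ],
)

```text
time_s: 11.5
eef_pos: [0.5685, 0.2642, 0.1456]
eef_rot: [-3.141, 0.0, 2.252]
contact_force: [-0.8, 0.8, -0.4]
grip_width: 0.0853
finger_force: 0.0
```

```bash
python3 - <<'E'
from h import *
c,T,p,P=wshot('w4')
q=blob(P,(.5695,.2655),.05,.006,.06);r=cv2.minAreaRect(q[:,:2].astype(np.float32))
plan(*r[0],.008)
blob(P,(.5695,.2655),.05,.02,.06);blob(P,(.5695,.2655),.05,.006,.014);tray(P)
blob(P,(.5563,.047),.05,.025,.07)
E
```

```text
blob n 1820 rect [0.5677 0.2695] [0.0285 0.0695] 37.2 z [0.0098 0.0365 0.0446]
t 11.55 pos [0.5685 0.2639 0.1456] rot [-3.1413e+00  2.0000e-04  2.2518e+00] w 0.0856 dp units [0.2  0.12 5.5 ] rows 6
blob n 1129 rect [0.5674 0.27  ] [0.0285 0.0368] 36.6 z [0.0296 0.042  0.0449]
blob n 669 rect [0.5679 0.2697] [0.028  0.0695] 37.4 z [0.0092 0.0107 0.0121]
round 232 [ 0.4221 -0.0649] [0.0495 0.0145] 78.8 0.0098
long 1482 [ 0.5548 -0.0757] [0.0456 0.1038] 5.6 0.0097
mid 2147 [0.463  0.0521] [0.0853 0.0507] 85.1 0.0096
square -Traceback (most recent call last):
  File "<stdin>", line 6, in <module>
  File "h.py", line 29, in blob
    print('blob n',len(Q),'rect',np.round(r[0],4),np.round(r[1],4),round(r[2],1),'z',np.percentile(Q[:,2],[5,50,95]).round(4));return Q
                                                                                     ~~~~~~~~~~~~~^^^^^^^^^^^^^^^^^^
    return _quantile_unchecked(
        a, q, axis, out, overwrite_input, method, keepdims, weights)
    return _ureduce(a,
                    func=_quantile_ureduce_func,
    ...<5 lines>...
                    overwrite_input=overwrite_input,
                    method=method)
    r = func(a, **kwargs)
    result = _quantile(arr,
                       quantiles=q,
    ...<2 lines>...
                       out=out,
                       weights=wgt)
    slices_having_nans = np.isnan(arr[-1, ...])
                                  ~~~^^^^^^^^^
IndexError: index -1 is out of bounds for axis 0 with size 0
```

View pics/w4.png

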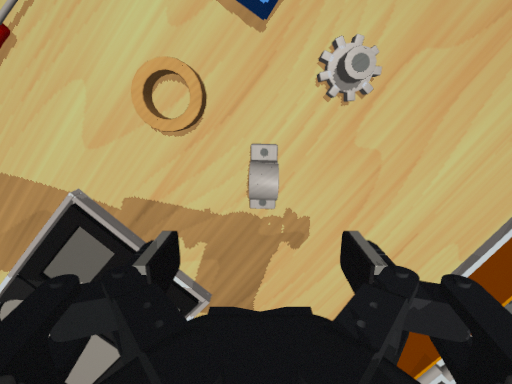

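Pillow at pixel (263,177), measured at (0.568,0.2697) with axis 127.3°; sizes agree. Gripping it across its faces.

move_arm(
  increments=[
    {"dp": [0.2, 0.12, 0.9], "delta_rot": [0, 0, 0.37], "fingers": 0},
    {"dp": [0, 0, 0.95], "delta_rot": [0, 0, 0], "fingers": 0},
    {"dp": [0, 0, 0.95], "delta_rot": [0, 0, 0], "fingers": 0},
    {"dp": [0, 0, 0.95], "delta_rot": [0, 0, 0], "fingers": 0},
    {"dp": [0, 0, 0.95], "delta_rot": [0, 0, 0], "fingers": 0},
    {"dp": [0, 0, 0.72], "delta_rot": [0, 0, 0], "fingers": 0},
    {"dp": [0, 0, 0], "delta_rot": [0, 0, 0], "fingers": 1},
    {"dp": [0, 0, 0], "delta_rot": [0, 0, 0], "fingers": 1},
    {"dp": [0, 0, 0], "delta_rot": [0, 0, 0], "fingers": 1},
    {"dp": [0, 0, 0], "delta_rot": [0, 0, 0], "fingers": 1},
  ],
)

```text
time_s: 12.8
eef_pos: [0.5688, 0.2707, 0.0116]
eef_rot: [3.139, 0.001, 2.223]
contact_force: [-0.1, -0.1, 2.0]
grip_width: 0.0272
finger_force: 61.3
```

move_arm(
  increments=[
    {"dp": [0, 0, -0.6], "delta_rot": [0, 0, 0], "fingers": 1},
    {"dp": [0, 0, -0.3], "delta_rot": [0, 0, 0.92], "fingers": 1},
    {"dp": [0, 0, -0.3], "delta_rot": [0, 0, 0.92], "fingers": 1},
    {"dp": [0, 0, -0.3], "delta_rot": [0, 0, 0.92], "fingers": 1},
    {"dp": [0, 0, -0.3], "delta_rot": [0, 0, 0.92], "fingers": 1},
    {"dp": [0, 0, -0.3], "delta_rot": [0, 0, 0.92], "fingers": 1},
    {"dp": [0, 0, -0.3], "delta_rot": [0, 0, 0.92], "fingers": 1},
    {"dp": [0, 0, -0.3], "delta_rot": [0, 0, 0.92], "fingers": 1},
    {"dp": [0, 0, -0.3], "delta_rot": [0, 0, 0.92], "fingers": 1},
    {"dp": [0, 0, -0.3], "delta_rot": [0, 0, 0.92], "fingers": 1},
    {"dp": [0, 0, -0.3], "delta_rot": [0, 0, 0.92], "fingers": 1},
  ],
)

```text
time_s: 14.18
eef_pos: [0.5673, 0.2703, 0.1005]
eef_rot: [-3.141, 0.0, 1.484]
contact_force: [-0.4, 0.0, -2.4]
grip_width: 0.0272
finger_force: 60.3
```

move_arm(
  increments=[
    {"dp": [-0.91, -0.345, 0], "delta_rot": [0, 0, 0], "fingers": 1},
    {"dp": [-0.91, -0.345, 0], "delta_rot": [0, 0, 0], "fingers": 1},
    {"dp": [-0.91, -0.345, 0], "delta_rot": [0, 0, 0], "fingers": 1},
    {"dp": [-0.91, -0.345, 0], "delta_rot": [0, 0, 0], "fingers": 1},
    {"dp": [-0.91, -0.345, 0], "delta_rot": [0, 0, 0], "fingers": 1},
    {"dp": [-0.91, -0.345, 0], "delta_rot": [0, 0, 0], "fingers": 1},
    {"dp": [-0.91, -0.345, 0], "delta_rot": [0, 0, 0], "fingers": 1},
    {"dp": [-0.91, -0.345, 0], "delta_rot": [0, 0, 0], "fingers": 1},
    {"dp": [-0.91, -0.345, 0], "delta_rot": [0, 0, 0], "fingers": 1},
    {"dp": [-0.91, -0.345, 0], "delta_rot": [0, 0, 0], "fingers": 1},
    {"dp": [0, 0, 0], "delta_rot": [0, 0, 0], "fingers": 1},
    {"dp": [0, 0, 0], "delta_rot": [0, 0, 0], "fingers": 1},
  ],
)

```text
time_s: 15.68
eef_pos: [0.4628, 0.051, 0.1004]
eef_rot: [3.141, -0.0, 1.486]
contact_force: [-0.2, 0.8, -3.6]
grip_width: 0.0268
finger_force: 60.3
```

```bash
python3 - <<'E'
from h import *
plan(.464,.0515,.0198,1.489)
c,T,p,P=wshot('w5')
tray(P);q=P[(np.hypot(P[...,0]-.464,P[...,1]-.0515)<.05)&(P[...,2]>.07)&(P[...,2]<.14)]
print(np.histogram(q[:,2],8))
blob(P,(.464,.0515),.045,.09,.112)
E
```

```text
t 15.68 pos [0.4628 0.051  0.1004] rot [ 3.1409e+00 -4.0000e-04  1.4862e+00] w 0.0268 dp units [0.02 0.04 3.22] rows 4
rotz units -0.03
round 1540 [ 0.4532 -0.0584] [0.0319 0.0746] 85.8 0.0095
long 147 [ 0.4853 -0.0631] [0.02   0.0111] 76.7 0.0094
mid 2201 [0.4643 0.0633] [0.0694 0.0503] 85.3 0.0094
square 2528 [0.5568 0.0465] [0.0741 0.0737] 85.5 0.0094
(array([ 123, 1557,  266,  422,  634, 1065, 3043,  771]), array([0.09149895, 0.09755578, 0.10361261, 0.10966944, 0.11572627,
       0.1217831 , 0.12783993, 0.13389676, 0.13995359]))
blob n 2079 rect [0.4609 0.0517] [0.0736 0.0503] 66.0 z [0.0973 0.0997 0.1102]
```

View pics/w5.png

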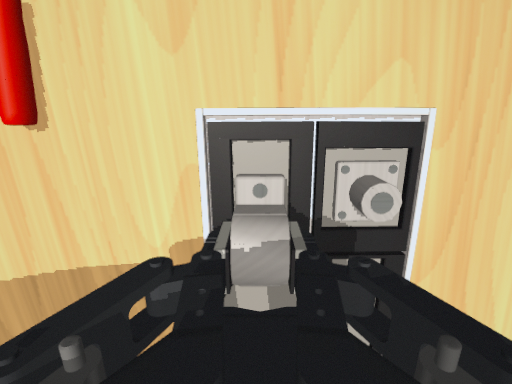

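The flange is seated (hub at pixel (375,195)), and the pillow is level and aligned over the mid recess. Setting it down.

move_arm(
  increments=[
    {"dp": [0, 0.06, 0.9], "delta_rot": [0, 0, 0], "fingers": 1},
    {"dp": [0, 0, 0.9], "delta_rot": [0, 0, 0], "fingers": 1},
    {"dp": [0, 0, 0.75], "delta_rot": [0, 0, 0], "fingers": 1},
    {"dp": [0, 0, 0.45], "delta_rot": [0, 0, 0], "fingers": 1},
    {"dp": [0, 0, 0.2], "delta_rot": [0, 0, 0], "fingers": 1},
    {"dp": [0, 0, 0], "delta_rot": [0, 0, 0], "fingers": 1},
  ],
)

```text
time_s: 16.48
eef_pos: [0.4648, 0.0509, 0.0206]
eef_rot: [3.141, -0.0, 1.487]
contact_force: [-0.2, -0.3, -2.9]
grip_width: 0.0272
finger_force: 60.5
```

move_arm(
  increments=[
    {"dp": [0, 0, 0], "delta_rot": [0, 0, 0], "fingers": 0.4},
    {"dp": [0, 0, 0], "delta_rot": [0, 0, 0], "fingers": 0.4},
    {"dp": [0, 0, 0], "delta_rot": [0, 0, 0], "fingers": 0.4},
  ],
)

```text
time_s: 16.85
eef_pos: [0.4647, 0.0507, 0.0207]
eef_rot: [3.14, -0.0, 1.487]
contact_force: [-0.6, -1.7, -0.1]
grip_width: 0.0513
finger_force: 0.0
```

move_arm(
  increments=[
    {"dp": [0, 0, -1], "delta_rot": [0, 0, 0], "fingers": 0.3},
    {"dp": [0, 0, -1], "delta_rot": [0, 0, 0], "fingers": 0},
    {"dp": [0, 0, -1], "delta_rot": [0, 0, 0], "fingers": 0},
    {"dp": [0.97, 0.19, -1], "delta_rot": [0, 0, 0], "fingers": 0},
    {"dp": [0.97, 0.19, -1], "delta_rot": [0, 0, 0], "fingers": 0},
    {"dp": [0.97, 0.19, 0], "delta_rot": [0, 0, 0], "fingers": 0},
    {"dp": [0.97, 0.19, 0], "delta_rot": [0, 0, 0], "fingers": 0},
    {"dp": [0.97, 0.19, 0], "delta_rot": [0, 0, 0], "fingers": 0},
    {"dp": [0.97, 0.19, 0], "delta_rot": [0, 0, 0], "fingers": 0},
    {"dp": [0.97, 0.19, 0], "delta_rot": [0, 0, 0], "fingers": 0},
    {"dp": [0.97, 0.19, 0], "delta_rot": [0, 0, 0], "fingers": 0},
    {"dp": [0.97, 0.19, 0], "delta_rot": [0, 0, 0], "fingers": 0},
  ],
)

```text
time_s: 18.35
eef_pos: [0.5255, 0.2658, 0.1452]
eef_rot: [3.141, -0.0, 1.486]
contact_force: [-0.6, -0.3, -0.5]
grip_width: 0.0853
finger_force: 0.0
```

move_arm(
  increments=[
    {"dp": [0.97, 0.19, 0], "delta_rot": [0, 0, 0], "fingers": 0},
    {"dp": [0.97, 0.19, 0], "delta_rot": [0, 0, 0], "fingers": 0},
    {"dp": [0.97, 0.19, 0], "delta_rot": [0, 0, 0], "fingers": 0},
    {"dp": [0.97, 0.19, 0], "delta_rot": [0, 0, 0], "fingers": 0},
    {"dp": [0.97, 0.19, 0], "delta_rot": [0, 0, 0], "fingers": 0},
    {"dp": [0.97, 0.19, 0], "delta_rot": [0, 0, 0], "fingers": 0},
    {"dp": [0, 0, 0], "delta_rot": [0, 0, 0], "fingers": 0},
    {"dp": [0, 0, 0], "delta_rot": [0, 0, 0], "fingers": 0},
  ],
)

```text
time_s: 19.35
eef_pos: [0.5656, 0.4071, 0.1447]
eef_rot: [-3.141, 0.001, 1.487]
contact_force: [0.5, -0.2, -0.6]
grip_width: 0.0854
finger_force: 0.0
```

```bash
python3 - <<'E'
from h import *
c,T,p,P=wshot('w6')
blob(P,(.565,.406),.045,.008,.02);q=blob(P,(.565,.406),.045,.03,.06);r=cv2.minAreaRect(q[:,:2].astype(np.float32))
plan(*r[0],.017)
E
```

```text
blob n 1211 rect [0.5646 0.4056] [0.0585 0.0593] 77.7 z [0.0128 0.0148 0.0161]
blob n 681 rect [0.5645 0.4049] [0.0274 0.0269] 90.0 z [0.0374 0.0409 0.0421]
t 19.4 pos [0.5656 0.4068 0.1448] rot [-3.1411e+00  7.0000e-04  1.4864e+00] w 0.0853 dp units [-0.08 -0.04  5.11] rows 6
```

View pics/w6.png

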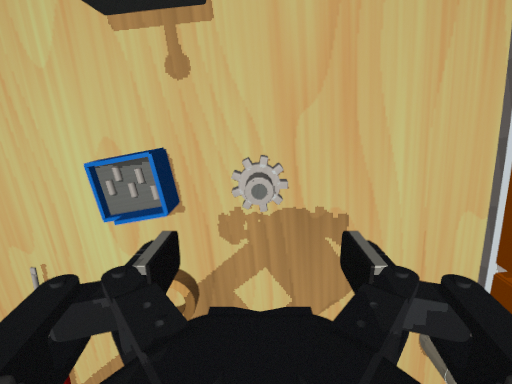

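Gear (nine teeth) at pixel (260,185), measured (0.5645,0.405). The blue bin is about 85 mm clear. Descending to grip the hub.

move_arm(
  increments=[
    {"dp": [-0.08, -0.04, 0.9], "delta_rot": [0, 0, 0], "fingers": 0},
    {"dp": [0, 0, 0.9], "delta_rot": [0, 0, 0], "fingers": 0},
    {"dp": [0, 0, 0.9], "delta_rot": [0, 0, 0], "fingers": 0},
    {"dp": [0, 0, 0.9], "delta_rot": [0, 0, 0], "fingers": 0},
    {"dp": [0, 0, 0.9], "delta_rot": [0, 0, 0], "fingers": 0},
    {"dp": [0, 0, 0.58], "delta_rot": [0, 0, 0], "fingers": 0},
    {"dp": [0, 0, 0], "delta_rot": [0, 0, 0], "fingers": 1},
    {"dp": [0, 0, 0], "delta_rot": [0, 0, 0], "fingers": 1},
    {"dp": [0, 0, 0], "delta_rot": [0, 0, 0], "fingers": 1},
    {"dp": [0, 0, 0], "delta_rot": [0, 0, 0], "fingers": 1},
  ],
)

```text
time_s: 20.65
eef_pos: [0.5656, 0.406, 0.0198]
eef_rot: [3.139, -0.002, 1.487]
contact_force: [0.5, -0.3, 3.4]
grip_width: 0.0258
finger_force: 59.7
```

move_arm(
  increments=[
    {"dp": [0, 0, -0.9], "delta_rot": [0, 0, 0], "fingers": 1},
    {"dp": [0, 0, -0.9], "delta_rot": [0, 0, 0], "fingers": 1},
    {"dp": [-0.97, -0.14, -0.9], "delta_rot": [0, 0, 0], "fingers": 1},
    {"dp": [-0.97, -0.14, -0.9], "delta_rot": [0, 0, 0], "fingers": 1},
    {"dp": [-0.97, -0.14, 0], "delta_rot": [0, 0, 0], "fingers": 1},
    {"dp": [-0.97, -0.14, 0], "delta_rot": [0, 0, 0], "fingers": 1},
    {"dp": [-0.97, -0.14, 0], "delta_rot": [0, 0, 0], "fingers": 1},
    {"dp": [-0.97, -0.14, 0], "delta_rot": [0, 0, 0], "fingers": 1},
    {"dp": [-0.97, -0.14, 0], "delta_rot": [0, 0, 0], "fingers": 1},
    {"dp": [-0.97, -0.14, 0], "delta_rot": [0, 0, 0], "fingers": 1},
    {"dp": [-0.97, -0.14, 0], "delta_rot": [0, 0, 0], "fingers": 1},
    {"dp": [-0.97, -0.14, 0], "delta_rot": [0, 0, 0], "fingers": 1},
  ],
)

```text
time_s: 22.15
eef_pos: [0.5089, 0.1651, 0.1082]
eef_rot: [3.141, -0.0, 1.486]
contact_force: [0.8, 0.1, -2.8]
grip_width: 0.0259
finger_force: 59.4
```

move_arm(
  increments=[
    {"dp": [-0.97, -0.14, 0], "delta_rot": [0, 0, 0], "fingers": 1},
    {"dp": [-0.97, -0.14, 0], "delta_rot": [0, 0, 0], "fingers": 1},
    {"dp": [-0.97, -0.14, 0], "delta_rot": [0, 0, 0], "fingers": 1},
    {"dp": [-0.97, -0.14, 0], "delta_rot": [0, 0, 0], "fingers": 1},
    {"dp": [-0.97, -0.14, 0], "delta_rot": [0, 0, 0], "fingers": 1},
    {"dp": [-0.97, -0.14, 0], "delta_rot": [0, 0, 0], "fingers": 1},
    {"dp": [-0.97, -0.14, 0], "delta_rot": [0, 0, 0], "fingers": 1},
    {"dp": [-0.97, -0.14, 0], "delta_rot": [0, 0, 0], "fingers": 1},
    {"dp": [-0.97, -0.14, 0], "delta_rot": [0, 0, 0], "fingers": 1},
    {"dp": [-0.97, -0.14, 0], "delta_rot": [0, 0, 0], "fingers": 1},
    {"dp": [0, 0, 0], "delta_rot": [0, 0, 0], "fingers": 1},
    {"dp": [0, 0, 0], "delta_rot": [0, 0, 0], "fingers": 1},
  ],
)

```text
time_s: 23.65
eef_pos: [0.4539, -0.072, 0.1081]
eef_rot: [3.141, -0.0, 1.486]
contact_force: [0.1, -0.2, -2.8]
grip_width: 0.0261
finger_force: 59.4
```

```bash
python3 - <<'E'
from h import *
plan(.4545,-.0715,.0278)
c,T,p,P=wshot('w7')
tray(P);blob(P,(.4548,-.071),.045,.09,.11);blob(P,(.464,.0515),.06,.012,.06);blob(P,(.464,.0515),.03,.035,.07)
E
```

```text
t 23.65 pos [ 0.4539 -0.072   0.1081] rot [ 3.1413e+00 -4.0000e-04  1.4860e+00] w 0.0261 dp units [0.02 0.02 3.21] rows 4
round 3330 [ 0.4533 -0.0567] [0.0777 0.0555] 4.0 0.0094
long 6066 [ 0.5471 -0.0749] [0.1109 0.0491] 85.5 0.0094
mid 2367 [0.4633 0.048 ] [0.0737 0.0508] 85.2 0.0092
square 2448 [0.5567 0.0442] [0.0669 0.0746] 85.9 0.0092
blob n 2518 rect [ 0.4517 -0.0655] [0.0568 0.0458] 28.7 z [0.0933 0.1028 0.1052]
blob n 11267 rect [0.4637 0.0393] [0.0864 0.1088] 85.2 z [0.0153 0.017  0.0517]
blob n 2358 rect [0.4647 0.0501] [0.0383 0.0284] 85.4 z [0.0389 0.0501 0.0529]
```

View pics/w7.png

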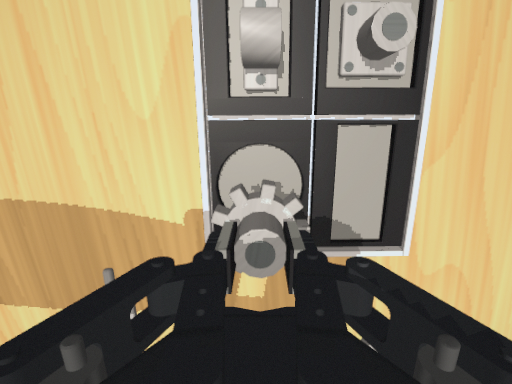

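The pillow is seated. The gear is level, about 3 mm off the round recess centre, so I'll correct that and set it down. The long recess measures (0.547,-0.075), 85.5°.

move_arm(
  increments=[
    {"dp": [0.12, 0.03, 0.9], "delta_rot": [0, 0, 0], "fingers": 1},
    {"dp": [0, 0, 0.9], "delta_rot": [0, 0, 0], "fingers": 1},
    {"dp": [0, 0, 0.75], "delta_rot": [0, 0, 0], "fingers": 1},
    {"dp": [0, 0, 0.45], "delta_rot": [0, 0, 0], "fingers": 1},
    {"dp": [0, 0, 0.2], "delta_rot": [0, 0, 0], "fingers": 1},
    {"dp": [0, 0, 0], "delta_rot": [0, 0, 0], "fingers": 1},
  ],
)

```text
time_s: 24.45
eef_pos: [0.4556, -0.0691, 0.0285]
eef_rot: [3.141, 0.0, 1.487]
contact_force: [0.9, -0.5, -1.8]
grip_width: 0.0264
finger_force: 59.4
```

move_arm(
  increments=[
    {"dp": [0, 0, 0], "delta_rot": [0, 0, 0], "fingers": 0.4},
    {"dp": [0, 0, 0], "delta_rot": [0, 0, 0], "fingers": 0.4},
    {"dp": [0, 0, 0], "delta_rot": [0, 0, 0], "fingers": 0.4},
  ],
)

```text
time_s: 24.82
eef_pos: [0.4555, -0.0693, 0.0286]
eef_rot: [3.14, 0.0, 1.487]
contact_force: [-0.9, -0.6, 0.3]
grip_width: 0.0512
finger_force: 0.0
```

move_arm(
  increments=[
    {"dp": [0, 0, -1], "delta_rot": [0, 0, 0], "fingers": 0.3},
    {"dp": [0, 0, -1], "delta_rot": [0, 0, 0], "fingers": 0},
    {"dp": [0, 0, -0.5], "delta_rot": [0, 0, 1], "fingers": 0},
    {"dp": [0, 0, -0.5], "delta_rot": [0, 0, 1], "fingers": 0},
    {"dp": [0, 0, -0.5], "delta_rot": [0, 0, 1], "fingers": 0},
    {"dp": [0, 0, -0.5], "delta_rot": [0, 0, 1], "fingers": 0},
    {"dp": [0, 0, -0.5], "delta_rot": [0, 0, 0.96], "fingers": 0},
  ],
)

```text
time_s: 25.7
eef_pos: [0.4551, -0.0692, 0.1412]
eef_rot: [3.141, -0.0, 1.087]
contact_force: [0.1, 0.3, 0.7]
grip_width: 0.0855
finger_force: 0.0
```

move_arm(
  increments=[
    {"dp": [-0.89, 0.41, 0], "delta_rot": [0, 0, 0], "fingers": 0},
    {"dp": [-0.89, 0.41, 0], "delta_rot": [0, 0, 0], "fingers": 0},
    {"dp": [-0.89, 0.41, 0], "delta_rot": [0, 0, 0], "fingers": 0},
    {"dp": [-0.89, 0.41, 0], "delta_rot": [0, 0, 0], "fingers": 0},
    {"dp": [-0.89, 0.41, 0], "delta_rot": [0, 0, 0], "fingers": 0},
    {"dp": [-0.89, 0.41, 0], "delta_rot": [0, 0, 0], "fingers": 0},
    {"dp": [-0.89, 0.41, 0], "delta_rot": [0, 0, 0], "fingers": 0},
    {"dp": [-0.89, 0.41, 0], "delta_rot": [0, 0, 0], "fingers": 0},
    {"dp": [-0.89, 0.41, 0], "delta_rot": [0, 0, 0], "fingers": 0},
    {"dp": [0, 0, 0], "delta_rot": [0, 0, 0], "fingers": 0},
    {"dp": [0, 0, 0], "delta_rot": [0, 0, 0], "fingers": 0},
  ],
)

```text
time_s: 27.08
eef_pos: [0.4441, -0.2889, 0.1405]
eef_rot: [-3.141, -0.0, 1.09]
contact_force: [0.7, -0.0, 0.2]
grip_width: 0.0855
finger_force: 0.0
```

```bash
python3 - <<'E'
from h import *
c,T,p,P=wshot('w8')
q=blob(P,(.445,-.29),.06,.024,.05);r=cv2.minAreaRect(q[:,:2].astype(np.float32))
blob(P,(.445,-.29),.06,.008,.05)
plan(*r[0],.008,np.radians(62.5))
E
```

```text
blob n 2780 rect [ 0.4456 -0.2879] [0.09 0.03] 62.7 z [0.0297 0.0309 0.032 ]
blob n 2825 rect [ 0.4457 -0.2877] [0.0906 0.03  ] 62.6 z [0.0296 0.0309 0.032 ]
t 27.12 pos [ 0.4441 -0.2886  0.1404] rot [-3.1412e+00 -4.0000e-04  1.0902e+00] w 0.0852 dp units [0.05 0.04 5.3 ] rows 6
rotz units -0.01
```

View pics/w8.png

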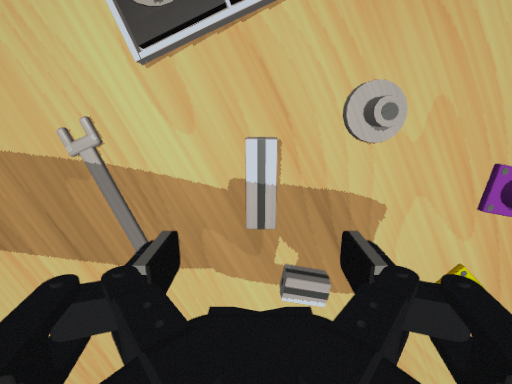

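The long profile is at pixel (261,184), measured (0.4457,-0.288) at 62.6°, 90x30 mm. The wheel, short piece and spanner are all clear of the fingers.

move_arm(
  increments=[
    {"dp": [0.05, 0.04, 0.95], "delta_rot": [0, 0, 0], "fingers": 0},
    {"dp": [0, 0, 0.95], "delta_rot": [0, 0, 0], "fingers": 0},
    {"dp": [0, 0, 0.95], "delta_rot": [0, 0, 0], "fingers": 0},
    {"dp": [0, 0, 0.95], "delta_rot": [0, 0, 0], "fingers": 0},
    {"dp": [0, 0, 0.9], "delta_rot": [0, 0, 0], "fingers": 0},
    {"dp": [0, 0, 0.58], "delta_rot": [0, 0, 0], "fingers": 0},
    {"dp": [0, 0, 0], "delta_rot": [0, 0, 0], "fingers": 1},
    {"dp": [0, 0, 0], "delta_rot": [0, 0, 0], "fingers": 1},
    {"dp": [0, 0, 0], "delta_rot": [0, 0, 0], "fingers": 1},
    {"dp": [0, 0, 0], "delta_rot": [0, 0, 0], "fingers": 1},
  ],
)

```text
time_s: 28.38
eef_pos: [0.4466, -0.2895, 0.01]
eef_rot: [3.139, 0.0, 1.09]
contact_force: [0.6, 0.1, 3.7]
grip_width: 0.0287
finger_force: 60.5
```

move_arm(
  increments=[
    {"dp": [0, 0, -0.7], "delta_rot": [0, 0, 0], "fingers": 1},
    {"dp": [0, 0, -0.56], "delta_rot": [0, 0, -1], "fingers": 1},
    {"dp": [0, 0, -0.56], "delta_rot": [0, 0, -1], "fingers": 1},
    {"dp": [0, 0, -0.56], "delta_rot": [0, 0, -1], "fingers": 1},
    {"dp": [0, 0, -0.56], "delta_rot": [0, 0, -1], "fingers": 1},
    {"dp": [0, 0, -0.56], "delta_rot": [0, 0, -1], "fingers": 1},
  ],
)

```text
time_s: 29.12
eef_pos: [0.4456, -0.2887, 0.0976]
eef_rot: [3.141, 0.0, 1.492]
contact_force: [-0.0, -0.5, -1.2]
grip_width: 0.0287
finger_force: 60.1
```

move_arm(
  increments=[
    {"dp": [0.985, 0.37, 0], "delta_rot": [0, 0, 0], "fingers": 1},
    {"dp": [0.985, 0.37, 0], "delta_rot": [0, 0, 0], "fingers": 1},
    {"dp": [0.985, 0.37, 0], "delta_rot": [0, 0, 0], "fingers": 1},
    {"dp": [0.985, 0.37, 0], "delta_rot": [0, 0, 0], "fingers": 1},
    {"dp": [0.985, 0.37, 0], "delta_rot": [0, 0, 0], "fingers": 1},
    {"dp": [0.985, 0.37, 0], "delta_rot": [0, 0, 0], "fingers": 1},
    {"dp": [0.985, 0.37, 0], "delta_rot": [0, 0, 0], "fingers": 1},
    {"dp": [0.985, 0.37, 0], "delta_rot": [0, 0, 0], "fingers": 1},
    {"dp": [0.985, 0.37, 0], "delta_rot": [0, 0, 0], "fingers": 1},
    {"dp": [0, 0, 0], "delta_rot": [0, 0, 0], "fingers": 1},
    {"dp": [0, 0, 0], "delta_rot": [0, 0, 0], "fingers": 1},
  ],
)

```text
time_s: 30.5
eef_pos: [0.5464, -0.0749, 0.0965]
eef_rot: [3.141, 0.0, 1.49]
contact_force: [-0.4, -0.2, -0.3]
grip_width: 0.0288
finger_force: 60.2
```

```bash
python3 - <<'E'
from h import *
plan(.547,-.075,.018,1.492)
c,T,p,P=wshot('w9')
tray(P);blob(P,(.547,-.075),.06,.105,.122)
E
```

```text
t 30.5 pos [ 0.5464 -0.0749  0.0965] rot [3.1414e+00 4.0000e-04 1.4899e+00] w 0.0288 dp units [-0.    0.03  3.14] rows 4
rotz units -0.03
round 2249 [ 0.4533 -0.0675] [0.0759 0.0765] 63.4 0.0095
long 1384 [ 0.5492 -0.0307] [0.021  0.0503] 85.3 0.0093
mid 1662 [0.4623 0.0486] [0.0742 0.0493] 85.1 0.0093
square 3138 [0.5555 0.0443] [0.0665 0.0748] 85.5 0.0092
blob n 9691 rect [ 0.5467 -0.0679] [0.0536 0.0837] 13.4 z [0.1145 0.1174 0.1185]
```

View pics/w9.png

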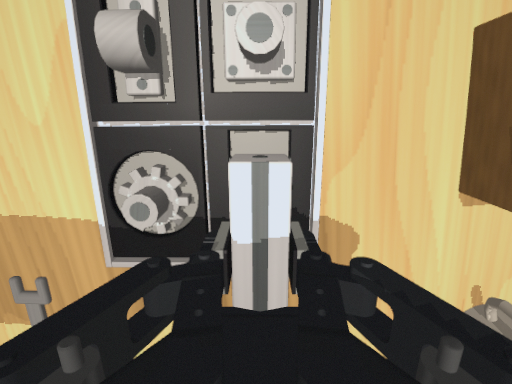

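The gear is seated and the profile is level and aligned over the long recess. Setting it down.

move_arm(
  increments=[
    {"dp": [0, 0.03, 0.9], "delta_rot": [0, 0, 0], "fingers": 1},
    {"dp": [0, 0, 0.9], "delta_rot": [0, 0, 0], "fingers": 1},
    {"dp": [0, 0, 0.7], "delta_rot": [0, 0, 0], "fingers": 1},
    {"dp": [0, 0, 0.42], "delta_rot": [0, 0, 0], "fingers": 1},
    {"dp": [0, 0, 0.2], "delta_rot": [0, 0, 0], "fingers": 1},
    {"dp": [0, 0, 0], "delta_rot": [0, 0, 0], "fingers": 1},
  ],
)

```text
time_s: 31.3
eef_pos: [0.5479, -0.0748, 0.0186]
eef_rot: [3.141, 0.0, 1.49]
contact_force: [-0.9, 1.1, -1.2]
grip_width: 0.0292
finger_force: 60.1
```

move_arm(
  increments=[
    {"dp": [0, 0, 0], "delta_rot": [0, 0, 0], "fingers": 0.4},
    {"dp": [0, 0, 0], "delta_rot": [0, 0, 0], "fingers": 0.4},
    {"dp": [0, 0, 0], "delta_rot": [0, 0, 0], "fingers": 0.4},
    {"dp": [0, 0, -1], "delta_rot": [0, 0, 0], "fingers": 0.4},
    {"dp": [0, 0, -1], "delta_rot": [0, 0, 0], "fingers": 0.2},
    {"dp": [0, 0, -1], "delta_rot": [0, 0, 0], "fingers": 0},
    {"dp": [-0.9, 0, -1], "delta_rot": [0, 0, 0], "fingers": 0},
    {"dp": [-0.9, 0, -1], "delta_rot": [0, 0, 0], "fingers": 0},
    {"dp": [-0.9, 0, -1], "delta_rot": [0, 0, 0], "fingers": 0},
    {"dp": [0, 0, 0], "delta_rot": [0, 0, 0], "fingers": 0},
    {"dp": [0, 0, 0], "delta_rot": [0, 0, 0], "fingers": 0},
  ],
)

```text
time_s: 32.67
eef_pos: [0.5413, -0.1413, 0.1671]
eef_rot: [-3.14, -0.001, 1.49]
contact_force: [0.1, -0.2, -1.0]
grip_width: 0.0853
finger_force: 0.0
```

```bash
python3 - <<'E'
from h import *
c,T,p,P=wshot('w10')
for n,xy,l,h in(('long',(.547,-.075),.03,.06),('gear',(.455,-.069),.036,.06),('flange',(.556,.046),.036,.06),('pillow',(.464,.0515),.036,.06)):
    print(n,end=' ');
    try: blob(P,xy,.06,l,h)
    except Exception: print('none')
print(ctrl.get_obs()['time_s'])
E
```

```text
long blob n 2912 rect [ 0.5478 -0.0739] [0.0898 0.0301] 85.4 z [0.0375 0.0387 0.0399]
gear blob n 786 rect [ 0.4564 -0.0697] [0.0274 0.0275] 72.7 z [0.0408 0.0487 0.0499]
flange none
pillow blob n 134 rect [0.4637 0.0321] [0.0029 0.0278] 84.7 z [0.0363 0.0391 0.0414]
32.725
```

View pics/w10.png

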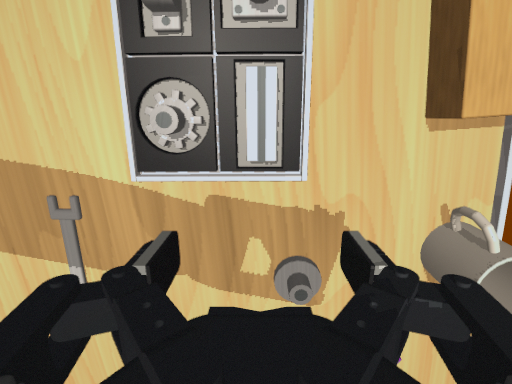

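All four parts lie in their own recesses at the right heights, the wheel is untouched at (298,280), and the gripper is clear. Handing in.

```bash
python3 -c "
from cell import ctrl
print(ctrl.hand_in())"
```

```text
the job is handed in; nothing more can be done
None
```

The kit is made up and handed in at about 33 s: the long profile, pillow block, flange bearing and gear each lie flat in their own recess, the robot never touched the short profile or the smooth wheel, and the hand-in returned no verdict.

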